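# Load the capacitor ageing rack in order of height

## Robot

A 6-joint arm with a two-finger parallel gripper is mounted at the origin on the work surface. World frame = base frame: x ahead of the robot, y to its left, z up, the work surface at z = 0. Lengths are in m, angles in rad, forces in N, time in s.
With the tool pointing down it reaches from about 0.3 to 0.95 m from the base axis. Payload 3.1 kg.
Tool frame: the origin (TCP) lies at the very end of the fingers, on their centre line; the grasp point (between the pads) lies r.hold_point_z behind it (r.hold_point_z is the distance from the TCP to the grasp point, in m); z points along the fingers, y is the line along which they close (so a half turn about z gives the same grasp; the last joint's range is limited). The gripper opens to 85 mm and grips with 20 to 120 N. Pads are 22 mm wide; open, the fingers measure 114 mm over their backs; the gripper's body (76 mm by 85 mm) begins 54 mm behind the grasp point. The pads swing forward as they close: fully open they stand 13 mm farther back than shut.
Start: joints at [1.149, 0.308, 1.634, -0, 1.2, -0.07], TCP at [0.215, 0.587, 0.231] pointing down, gripper open.
Joint ranges: [-3.06, 3.06], [-0.79, 1.96], [0.05, 2.63], [-1.19, 4.34], [0.05, 2.64], [-2.94, 2.94]. Speed limits (rad/s): [2.79, 2.79, 3.14, 3.14, 3.14, 3.14].

## Interface

Orientations are given as a unit quaternion [x, y, z, w].
In Python, from station import r gives the robot as it stands. Calls block until the motion is done:
- r.reach(position, orientation): joint-space move of the TCP to a pose.
- r.line_to(position, rate=0.15, ori=None, until_force=None): straight line of the TCP; ori=None keeps the orientation; rate is the mean speed in m/s. With until_force (N) it stops when the force on the tool has changed by that much, and returns True; else False.
- r.move_j(angles): joint-space move.
- r.move_gripper(opening, squeeze=None): finger opening in m; squeeze is the grip in N (None keeps the last); returns when the fingers have stopped.
- r.wait(seconds).
- r.inverse_kinematics(position, orientation): joint angles nearest the present ones, or None.
- r.camera(name): name is "scene" or "top"; returns the picture (400x640x3 uint8, red, green, blue); there is no depth.
- r.calibration(name): a dict with "intrinsics" (3x3 intrinsics, pixels), "origin" and "attitude" of the camera in the world. Camera axes: x right, y up, looking along -z (the intrinsics and any distortion apply to the point x, -y, -z); pixel columns grow to the right and rows downward; lengths in m; the calibration is good to about 2 mm. A picture is of the moment at which its call begins. calibration takes no time and is no camera call.
A pose or a line that the arm cannot do raises r.Unreachable and nothing moves.
- r.job_done(): hands the job in; it is judged then, once.
Trained networks look in the newest picture that a camera, given by its name, has taken for a name from the list of things; names that differ only in an ending like _2 or _b are one class to them, and where a whole thing is asked for, a point or a joint stands for the part that bears it (a point fixed in the world has none). Each returns a list of dicts, best first, with "score" (0 to 1); they miss things now and then, are a little off and sometimes report something else, mostly with a low value. They report only what shows in the picture. A call takes as long as a camera call. They do not tell look-alikes from the thing itself.
- r.find_in(name, camera): "centre" ([column, row] in pixels, amid what is visible of it).
Readings, each from a call of its own:
- r.get_t(): time.
- r.get_joints(): joint angles.
- r.get_qd(): joint speeds.
- r.get_tau(): joint torques, N m.
- r.get_tool_pos(): TCP position.
- r.get_tool_rot(): TCP orientation.
- r.get_contact_force(): force on the tool from outside, world axes, zero at the start.
- r.get_ft_torque(): the same for the moment, N m.
- r.get_grip_width(): finger opening in m.
- r.get_gripper_force(): force on a finger pad.
Only numpy, scipy, OpenCV 4.12 (cv2) and the standard library are available. Lean on these libraries where they do the work, as an engineer would, in place of code of your own. Each camera call takes 0.05 s, during which the arm holds its last target. There are 200 camera calls.

## Task

Load the ageing rack: stand the four can capacitors upright on its four contact discs, one centred on each, in order of height, with the shortest next to the terminal box (the one with the red and black binding posts) and the tallest at the other end. Set them down gently, never let one fall over, and leave the multimeter, the screwdriver and the parts tray where they are.

Things in the scene. Friction and masses are not known exactly. Their poses are not given: they have to be found in the camera images.
- rack: fixed ageing rack: flat brown board 100 (x) x 440 (y) mm, 12 mm thick, lying on the bench. Four round metal contact discs, 60 mm across, flush with its top, lie in one row along its y axis: centres at y = -120, -40, +40, +120 mm, x = 0. The terminal box stands on one end, the discharge resistor on the other; either way round. Origin: centre of the underside, z up
- terminals: terminal box fixed on one end of the rack: grey box 84 mm across the board x 40 mm along it, 34 mm high, with a red and a black binding post on top (58 mm high in all, 70 mm above the bench). Origin: centre of its underside, on the board's top, at y = +190 or -190 mm of the rack. The disc centres lie 70, 150, 230 and 310 mm from it along the row
- resistor: discharge resistor fixed on the rack's other end: finned bare-aluminium block 84 x 40 mm, 30 mm high. Origin: centre of its underside, on the board's top, 380 mm from the terminal box's
- cap_blue: loose can capacitor in a blue sleeve: an upright cylinder 51 mm in diameter and 50 mm high, plus two screw terminals that stand 5 mm higher on its black top; about 150 g. Stands on the bench at the start. Origin: centre of its underside, z up along its axis
- cap_black: loose can capacitor in a black sleeve: an upright cylinder 36 mm in diameter and 70 mm high, plus two screw terminals that stand 5 mm higher on its dark grey top; about 100 g. Stands on the bench at the start. Origin: centre of its underside, z up along its axis
- cap_silver: loose can capacitor of bare silvery aluminium: an upright cylinder 51 mm in diameter and 90 mm high, plus two screw terminals that stand 5 mm higher on its black top; about 260 g. Stands on the bench at the start. Origin: centre of its underside, z up along its axis
- cap_yellow: loose can capacitor in a yellow sleeve: an upright cylinder 42 mm in diameter and 110 mm high, plus two screw terminals that stand 5 mm higher on its black top; about 210 g. Stands on the bench at the start. Origin: centre of its underside, z up along its axis
- multimeter: bystander: orange and dark grey handheld multimeter lying flat, 175 x 82 mm, 36 mm high. Origin: centre of its underside
- screwdriver: bystander: screwdriver lying on the bench, 170 mm long, red handle 26 mm thick. Origin: on the bench under the middle of its length, x along the shaft
- tray: bystander: black open parts tray, 110 x 75 mm, 28 mm high, with small metal parts in it. Origin: centre of its underside
Things that resemble listed ones, but are neither listed nor needed, are in the scene too. Leave any turquoise look-alike of the cap_silver alone. What is shaped like the cap_blue but orange is not meant.

How it is judged:
By the outcome, as a careful person would: the job done as asked, in the order asked, and still so for the second after the job is handed in, with the robot touching nothing.
It also fails if it takes over 99 s, if anything falls off the work surface, if the arm or the gripper's body presses on something with over 40 N, if the wrist force passes 120 N, or if a joint passes its speed limit or range.

## Working session

There is one attempt and no reset: what is moved stays moved. The work goes in short steps, each a Python script; the robot and the scene stay as the last script left them, time stands still between calls to the robot, and variables do not carry over. Pictures are saved under pics/ and viewed, at most 14 in all, crops included, and the job is handed in when it is done.

```bash
mkdir -p pics; ls; python3 - <<'E'
from station import r
import cv2,numpy as np
for c in("scene","top"):
    im=r.camera(c); cv2.imwrite(f"pics/{c}0.png",im[:,:,::-1])
    k=r.calibration(c); print(c,{a:np.round(b,4).tolist() if not isinstance(b,str) else b for a,b in k.items()})
    for n in "rack terminals resistor cap_blue cap_black cap_silver cap_yellow multimeter screwdriver tray".split():
        print(n,[(np.round(d["centre"],1).tolist(),round(d["score"],2)) for d in r.find_in(n,c)])
print(r.hold_point_z,r.get_tool_rot(),r.get_t())
E
```

```text
pics
scene {'intrinsics': [[462.5516, 0.0, 315.7832], [0.0, 462.5516, 202.581], [0.0, 0.0, 1.0]], 'origin': [1.3273, 0.2194, 0.9724], 'attitude': [0.2172, 0.2948, 0.7419, 0.5617]}
rack [([343.4, 250.4], 0.66)]
terminals [([267.7, 242.9], 0.75)]
resistor [([416.5, 242.3], 0.71)]
cap_blue [([377.9, 178.3], 0.59), ([352.7, 195.1], 0.57)]
cap_black [([248.3, 168.3], 0.68)]
cap_silver [([327.3, 177.6], 0.97), ([285.8, 151.8], 0.62), ([295.9, 178.6], 0.55)]
cap_yellow [([441.7, 188.2], 0.57)]
multimeter [([486.0, 267.3], 0.95)]
screwdriver [([176.8, 210.7], 0.54)]
tray [([180.2, 164.3], 0.86)]
top {'intrinsics': [[450.4799, 0.0, 317.4884], [0.0, 450.4799, 197.9959], [0.0, 0.0, 1.0]], 'origin': [0.3573, -0.0056, 1.5983], 'attitude': [0.0294, -0.043, -0.7022, 0.7101]}
rack [([288.1, 172.4], 0.95)]
terminals [([336.4, 159.6], 0.76)]
resistor [([232.2, 188.0], 0.83)]
cap_blue [([287.7, 223.5], 0.46), ([270.5, 248.5], 0.45), ([419.9, 174.5], 0.28)]
cap_black [([377.0, 228.6], 0.62)]
cap_silver [([337.6, 223.3], 0.68), ([312.8, 229.9], 0.63), ([353.7, 255.5], 0.49)]
cap_yellow [([220.8, 238.7], 0.55)]
multimeter [([184.7, 184.1], 0.78)]
screwdriver [([419.8, 171.7], 0.7)]
tray [([434.9, 221.6], 0.7)]
0.0187 [1.74984493e-01 9.84571189e-01 1.47728899e-05 7.46710785e-06] 1.1
```

```bash
python3 - <<'E'
import cv2
a=cv2.imread("pics/scene0.png")[110:330,140:540];cv2.imwrite("pics/s0c.png",cv2.resize(a,None,fx=2,fy=2,interpolation=3))
a=cv2.imread("pics/top0.png")[110:310,140:480];cv2.imwrite("pics/t0c.png",cv2.resize(a,None,fx=2.3,fy=2.3,interpolation=3))
E
```

```text
(no output)
```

View pics/s0c.png

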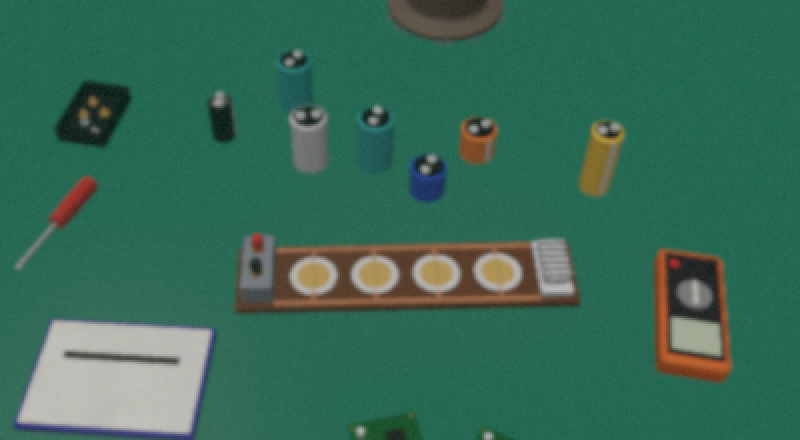

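View pics/t0c.png

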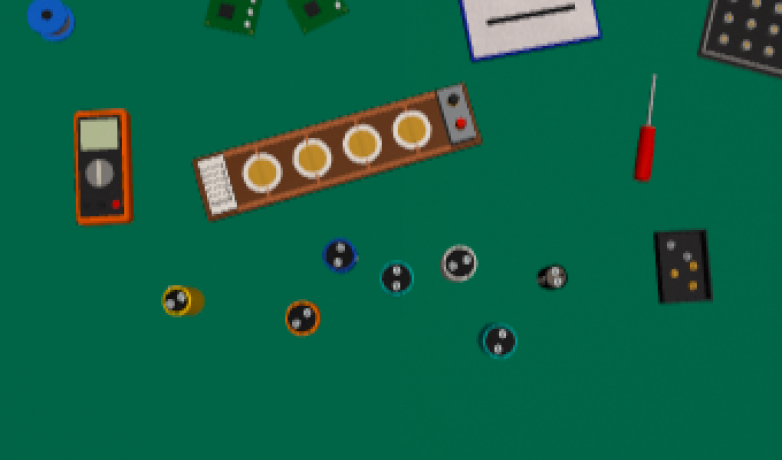

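The scene crop shows the terminal box at the left of the rack (full-image px ~268,243) and the resistor at (416,242). The cans are blue (353,195), silver (296,179), black (248,168) and yellow (442,188). The turquoise and orange ones are look-alikes. In the top view the cans are blue (288,223), silver (338,223), black (377,229) and yellow (221,239).

```bash
cat > vis.py <<'E'
import cv2,numpy as np
from scipy.spatial.transform import Rotation as R
from scipy.optimize import minimize,least_squares
from station import r
K={};
for c in("scene","top"):
    k=r.calibration(c); K[c]=(np.array(k["intrinsics"]),np.array(k["origin"]),R.from_quat(k["attitude"]))
def proj(c,P):
    A,o,q=K[c]; p=q.inv().apply(np.atleast_2d(P)-o)*[1,-1,-1]; u=p@A.T; return u[:,:2]/u[:,2:]
def ray(c,uv):
    A,o,q=K[c]; d=np.linalg.solve(A,[uv[0],uv[1],1.]); return o,q.apply(d*[1,-1,-1])
def on_z(c,uv,z):
    o,d=ray(c,uv); return o+d*(z-o[2])/d[2]
def tri(us,ut):
    P0=on_z("top",ut,0.03)
    s=least_squares(lambda P:np.r_[proj("scene",P)[0]-us,proj("top",P)[0]-ut],P0); return s.x,np.abs(s.fun).max()
def lab(im): return cv2.cvtColor(im,cv2.COLOR_RGB2LAB).astype(float)
def fgmask(im):
    L=lab(im); bg=cv2.medianBlur(im,5); m=np.median(L.reshape(-1,3),0)
    return np.linalg.norm((L-m)*[.35,1,1],axis=2)>14
def sil(c,x,y,z,h,d,S=4):
    t=np.linspace(0,2*np.pi,40,endpoint=False); ring=np.c_[x+d/2*np.cos(t),y+d/2*np.sin(t)]
    P=np.vstack([np.c_[ring,np.full(40,z)],np.c_[ring,np.full(40,z+h)]])
    return cv2.convexHull(proj(c,P).astype(np.float32))[:,0]
def fit(masks,x0,d,z=0.):
    """masks {cam:bool}; fit x,y,h of a cylinder to the silhouettes"""
    def cost(p):
        e=0
        for c,m in masks.items():
            a=np.zeros((400,640),np.uint8)
            cv2.fillPoly(a,[np.round(sil(c,p[0],p[1],z,p[2],d)*256).astype(np.int32)],255,cv2.LINE_AA,8)
            e+=np.abs(cv2.GaussianBlur(a/255.,(0,0),.8)-cv2.GaussianBlur(m.astype(float),(0,0),.8)).sum()
        return e
    s=minimize(cost,x0,method="Nelder-Mead",options=dict(initial_simplex=np.array([x0]*4)+np.vstack([np.zeros(3),np.eye(3)*.012]),xatol=1e-4,fatol=.05))
    return s.x,s.fun
def comp(m,uv):
    n,l,st,ce=cv2.connectedComponentsWithStats(m.astype(np.uint8),connectivity=4)
    k=int(round(uv[1])),int(round(uv[0])); w=l[k[0]-3:k[0]+4,k[1]-3:k[1]+4]; i=np.bincount(w[w>0]).argmax() if (w>0).any() else 0
    return l==i
E
cat > meas.py <<'E'
from vis import *
C=dict(blue=((352.7,195.1),(287.7,223.5),.051,.05),black=((248.3,168.3),(377,228.6),.036,.07),silver=((295.9,178.6),(337.6,223.3),.051,.09),yellow=((441.7,188.2),(220.8,238.7),.042,.11))
ims={c:cv2.imread(f"pics/{c}0.png")[:,:,::-1].copy() for c in K}
fg={c:fgmask(ims[c]) for c in K}
vis={c:ims[c].copy() for c in K}
for n,(us,ut,d,h) in C.items():
    M={}
    for c,u in(("scene",us),("top",ut)):
        m=fg[c].copy()
        if n=="silver":
            hsv=cv2.cvtColor(ims[c],cv2.COLOR_RGB2HSV); m&=~((hsv[...,1]>75)&(hsv[...,2]>60))
        M[c]=comp(m,u)
    P,e=tri(us,ut)
    p,f=fit(M,np.array([P[0],P[1],h]),d)
    print(n,"tri",P.round(4),round(e,1),"fit",p.round(4),round(f,1),[int(m.sum()) for m in M.values()], "reach",round(np.hypot(*p[:2]),3))
    for c in K:
        cs,_=cv2.findContours(M[c].astype(np.uint8),0,1); 
        cv2.polylines(vis[c],[np.round(sil(c,p[0],p[1],0,p[2],d)).astype(int)],True,(255,0,255))
D={}
for c in K:
    hsv=cv2.cvtColor(ims[c],cv2.COLOR_RGB2HSV)
    t=(270,245) if c=="scene" else (290,172)
    m=((hsv[...,0]>15)&(hsv[...,0]<32)&(hsv[...,1]>90)&(hsv[...,2]>110)).astype(np.uint8)
    n,l,st,ce=cv2.connectedComponentsWithStats(m)
    D[c]=[(ce[i].round(1),st[i,4]) for i in range(1,n) if 25<st[i,4]<800]; print(c,D[c])
for c in K: 
    a=vis[c][120:280,160:480]; cv2.imwrite(f"pics/{c}_fit.png",cv2.resize(a,None,fx=2.4,fy=2.4,interpolation=0)[:,:,::-1])
a=[cv2.imread(f"pics/{c}_fit.png")[:300] for c in K]; cv2.imwrite("pics/fit.png",np.vstack(a))
E
python3 meas.py
```

```text
blue tri [0.4289 0.0647 0.0291] 0.9 fit [0.438  0.0669 0.0473] 47.8 [422, 200] reach 0.443
black tri [ 0.4164 -0.25    0.0431] 2.4 fit [ 0.4057 -0.2534  0.0603] 81.9 [258, 113] reach 0.478
silver tri [ 0.4299 -0.1046  0.0514] 0.0 fit [ 0.4255 -0.1104  0.0811] 88.2 [551, 201] reach 0.44
yellow tri [0.3725 0.2957 0.064 ] 1.4 fit [0.3647 0.2958 0.1033] 69.3 [591, 211] reach 0.47
scene [(array([ 5.9, 83.8]), np.int32(82)), (array([438.4, 189.9]), np.int32(343)), (array([327.1, 246.6]), np.int32(137)), (array([357.7, 246.1]), np.int32(132)), (array([388.4, 245.4]), np.int32(134)), (array([296.4, 247.3]), np.int32(134))]
top [(array([318.6, 165.9]), np.int32(113)), (array([297. , 172.1]), np.int32(116)), (array([275.5, 178.4]), np.int32(117)), (array([253.5, 184.6]), np.int32(117)), (array([220. , 240.3]), np.int32(88))]
```

View pics/fit.png

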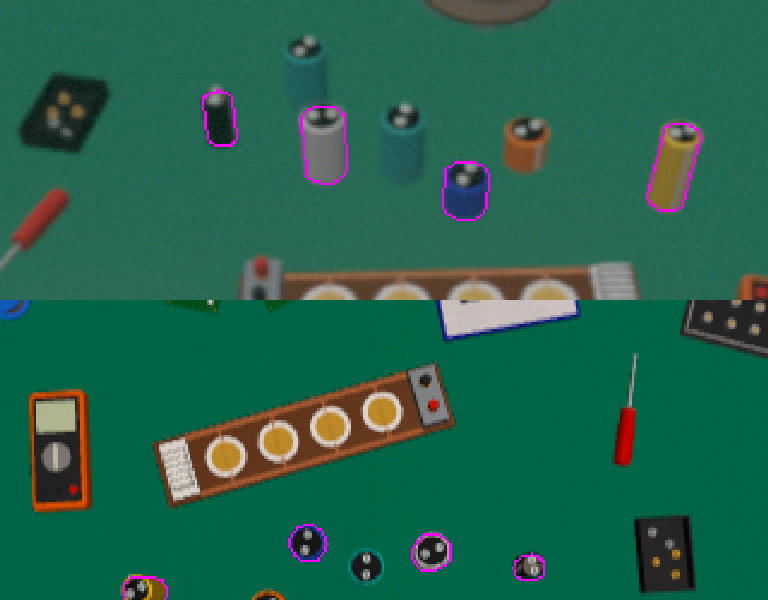

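```bash
cat > m2.py <<'E'
exec(open("meas.py").read().split("ims=")[0])
S=[(296.4,247.3),(327.1,246.6),(357.7,246.1),(388.4,245.4)];T=[(318.6,165.9),(297,172.1),(275.5,178.4),(253.5,184.6)]
for s,t in zip(S,T): P,e=tri(s,t); print(P.round(4),round(e,2),on_z("scene",s,.012).round(4),on_z("top",t,.012).round(4))
ims={c:cv2.imread(f"pics/{c}0.png")[:,:,::-1].copy() for c in K}
o=[]
for n,(us,ut,d,h) in C.items():
    for c,u in(("scene",us),("top",ut)):
        im=ims[c]; u=np.round(u).astype(int); w=26
        cr=im[u[1]-w:u[1]+w,u[0]-w:u[0]+w]; m=comp(fgmask(im),u)
        cr2=cr.copy(); cr2[m[u[1]-w:u[1]+w,u[0]-w:u[0]+w]]=255
        o.append(cv2.resize(np.vstack([cr,cr2]),None,fx=1.9,fy=5.5,interpolation=0)if 0 else cv2.resize(np.vstack([cr,cr2]),(98,196),interpolation=0))
        P,_=tri(us,ut)
        def cost(p):
            a=np.zeros((400,640),np.uint8); cv2.fillPoly(a,[np.round(sil(c,p[0],p[1],0,h,d)*256).astype(np.int32)],255,cv2.LINE_AA,8)
            return np.abs(cv2.GaussianBlur(a/255.,(0,0),.8)-cv2.GaussianBlur(m.astype(float),(0,0),.8)).sum()
        s=minimize(cost,P[:2],method="Nelder-Mead",options=dict(initial_simplex=P[:2]+np.array([[0,0],[.01,0],[0,.01]])))
        print(n,c,s.x.round(4),round(s.fun,1))
cv2.imwrite("pics/masks.png",np.hstack(o)[:,:,::-1])
print(np.median(lab(ims["top"]).reshape(-1,3),0),np.median(lab(ims["scene"]).reshape(-1,3),0))
E
python3 m2.py
```

```text
[ 0.6359 -0.039   0.0118] 0.26 [ 0.6362 -0.0394  0.012 ] [ 0.6356 -0.0381  0.012 ]
[0.6125 0.0375 0.012 ] 0.29 [0.6126 0.037  0.012 ] [0.6122 0.0386 0.012 ]
[0.5889 0.1137 0.0112] 0.24 [0.5896 0.1134 0.012 ] [0.5886 0.1145 0.012 ]
[0.5656 0.1906 0.0118] 0.36 [0.5659 0.1899 0.012 ] [0.5654 0.1918 0.012 ]
blue scene [0.4393 0.0664] 37.2
blue top [0.4388 0.0691] 13.2
black scene [ 0.4079 -0.2525] 75.6
black top [ 0.4087 -0.2519] 26.5
silver scene [ 0.4275 -0.1112] 66.2
silver top [ 0.4257 -0.1088] 20.0
yellow scene [0.3689 0.2949] 48.8
yellow top [0.3674 0.2971] 20.9
[ 95.  95. 138.] [101. 102. 134.]
```

View pics/masks.png

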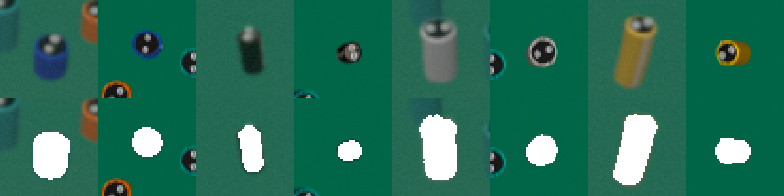

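Disc triangulation is sound: z≈12 mm and spacing 80.0 mm. Next I check the can tops independently, using the screw terminals in both views.

```bash
cat > m3.py <<'E'
from vis import *
G=dict(blue=(.439,.0678,.051,.05),black=(.4083,-.2522,.036,.07),silver=(.4266,-.11,.051,.09),yellow=(.3682,.296,.042,.11))
ims={c:cv2.imread(f"pics/{c}0.png")[:,:,::-1].astype(float) for c in K}
o=[]
for n,(x,y,d,h) in G.items():
    U={}
    for c in K:
        t=np.linspace(0,6.28,40); P=np.c_[x+.36*d*np.cos(t),y+.36*d*np.sin(t),np.full(40,h+.004)]
        a=np.zeros((400,640),np.uint8); cv2.fillPoly(a,[np.round(proj(c,P)*16).astype(np.int32)],1,8,4)
        g=ims[c].min(2); v=g[a>0]; w=np.clip(g-np.percentile(v,50),0,None)*a; yy,xx=np.mgrid[:400,:640]
        U[c]=np.array([(w*xx).sum(),(w*yy).sum()])/w.sum()
        q=np.round(U[c]).astype(int); cr=np.clip(ims[c],0,255).astype(np.uint8)[q[1]-20:q[1]+20,q[0]-20:q[0]+20].copy()
        cr=cv2.resize(cr,None,fx=4.9,fy=4.9,interpolation=0)
        for hh,col in((sil(c,x,y,0,h,d),(255,0,255)),(P@np.eye(3),(255,255,0))):
            k=hh if hh.shape[1]==2 else proj(c,hh)
            cv2.polylines(cr,[np.round((k-q+20.5)*4.9).astype(int)],True,col)
        o.append(cr)
    P,e=tri(U["scene"],U["top"]); print(n,P.round(4),round(e,2))
cv2.imwrite("pics/tops.png",np.vstack([np.hstack(o[:4]),np.hstack(o[4:])])[:,:,::-1])
E
python3 m3.py
```

```text
blue [0.4381 0.0676 0.0534] 0.43
black [ 0.409  -0.2533  0.0715] 0.29
silver [ 0.4272 -0.1112  0.0937] 0.27
yellow [0.3676 0.2954 0.1144] 0.34
```

View pics/tops.png

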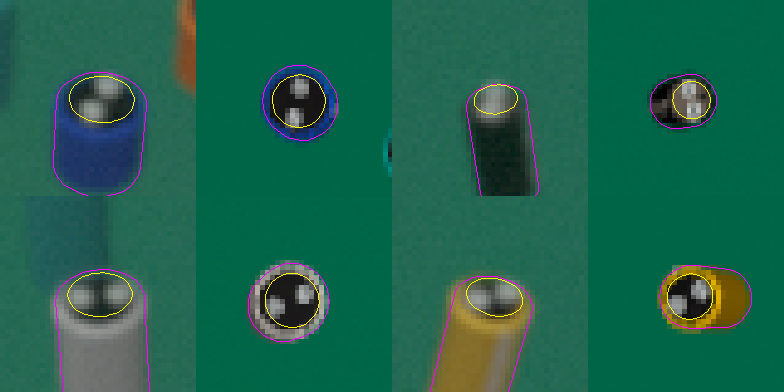

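The two views agree. Terminal tops measure 53, 72, 94 and 114 mm, about 4 mm above each can's height, and x,y is consistent to within 2 mm. I'll start with blue.

```bash
cat > act.py <<'E'
from station import r
import numpy as np
from scipy.spatial.transform import Rotation as R
D=np.array([[.6360,-.0387],[.6124,.0378],[.5889,.1140],[.5656,.1908]])
row=(D[3]-D[0])/np.linalg.norm(D[3]-D[0])
yt=np.array([-row[1],row[0],0]); yt*=np.sign(yt[0])
# name: x,y,diameter,grip height,disc
C=dict(blue=(.4385,.0677,.051,.032,0),black=(.4087,-.2527,.036,.045,1),silver=(.4269,-.1106,.051,.060,2),yellow=(.3679,.2957,.042,.075,3))
def quat():
    best=None
    for s in(1,-1):
        y=yt*s; z=np.array([0,0,-1.]); q=R.from_matrix(np.c_[np.cross(y,z),y,z]).as_quat()
        j=r.inverse_kinematics([.5,0,.25],q)
        if j is not None and (best is None or abs(j[5])<best[0]): best=(abs(j[5]),q)
    return best[1]
def pick(n,q,zt=.2):
    x,y,d,g,_=C[n]; z=g-r.hold_point_z
    r.move_gripper(.085)
    r.reach([x,y,zt],q)
    r.line_to([x,y,z],rate=.15)
    r.move_gripper(max(d-.01,0),squeeze=45)
    w=r.get_grip_width(); r.line_to([x,y,z+.13],rate=.2)
    print(n,"picked w",round(w,4),round(r.get_grip_width(),4),"F",round(r.get_gripper_force(),1),"t",r.get_t())
    return abs(w-d)<.008
def place(n,q,off=(0,0)):
    x,y,d,g,i=C[n]; z=g-r.hold_point_z+.012; X=D[i]+off
    r.reach([*X,z+.13],q)
    r.line_to([*X,z+.012],rate=.15)
    hit=r.line_to([*X,z-.004],rate=.025,until_force=3)
    p=r.get_tool_pos(); print("set",hit,np.round(p,4),"dz",round(p[2]-z,4),np.round(r.get_contact_force(),1))
    r.move_gripper(d+.012); r.wait(.1)
    r.move_gripper(.085)
    p=r.get_tool_pos(); r.line_to([p[0],p[1],max(p[2]+.10,.2)],rate=.2); print("t",r.get_t())
E
python3 - <<'E'
from act import *
import cv2
q=quat(); print(q)
if pick("blue",q): place("blue",q)
for c in("scene","top"): cv2.imwrite(f"pics/{c}1.png",r.camera(c)[:,:,::-1])
a=[cv2.resize(cv2.imread(f"pics/{c}1.png")[130:300,160:480],None,fx=2.2,fy=1.76*1.25,interpolation=3)[:299] for c in("scene","top")]
import numpy as np
cv2.imwrite("pics/b1.png",np.vstack(a))
E
```

```text
[0.59444676 0.80413497 0.         0.        ]
blue picked w 0.05 0.0498 F 46.9 t 5.9583
set True [ 0.6364 -0.0388  0.0262] dz 0.0009 [-0.   0.8  3.7]
t 10.0583
```

View pics/b1.png

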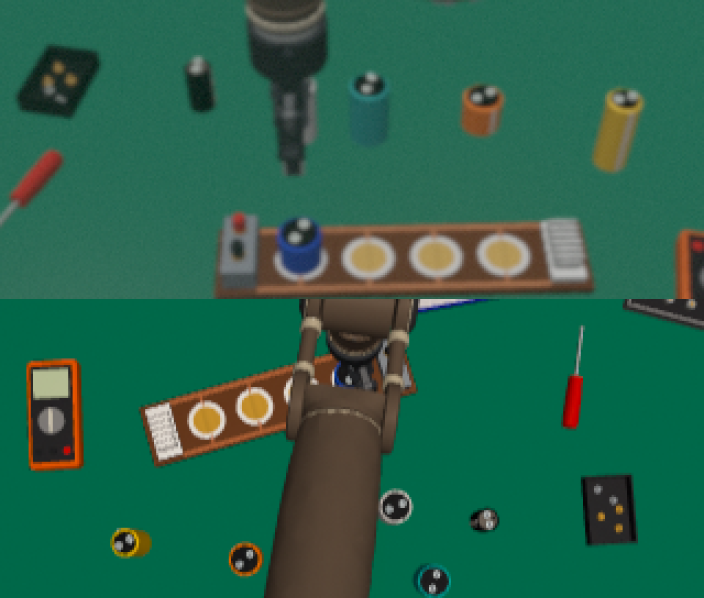

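Blue stands upright on the disc beside the terminal box (scene px ~296,241). Now the other three.

```bash
python3 - <<'E'
from act import *
import cv2
q=quat()
for n in("black","silver","yellow"):
    if not pick(n,q): print("bad grasp");break
    place(n,q)
r.reach([.35,-.05,.35],q); r.move_j(np.array([-1.6,*r.get_joints()[1:]]))
for c in("scene","top"): cv2.imwrite(f"pics/{c}2.png",r.camera(c)[:,:,::-1])
a=[cv2.resize(cv2.imread(f"pics/{c}2.png")[130:300,160:480],None,fx=2.2,fy=2.2,interpolation=3)[:299] for c in("scene","top")]
cv2.imwrite("pics/b2.png",np.vstack(a)); print(r.get_t())
E
sed -i 's/G=dict.*/G=dict(blue=(.6360,-.0387,.051,.05),black=(.6124,.0378,.036,.07),silver=(.5889,.1140,.051,.09),yellow=(.5656,.1908,.042,.11))/; s/h+.004)/h+.016)/; s/{c}0.png/{c}2.png/; s/sil(c,x,y,0,/sil(c,x,y,.012,/; s/tops.png/tops2.png/' m3.py; python3 m3.py
```

```text
black picked w 0.0347 0.035 F 44.9 t 14.1917
set True [0.6127 0.0379 0.0389] dz 0.0006 [0.1 0.3 2.9]
t 18.7583
silver picked w 0.0501 0.0498 F 47.1 t 22.3417
set True [0.5892 0.1141 0.0543] dz 0.001 [-0.3  0.3  3.8]
t 26.475
yellow picked w 0.0411 0.0407 F 45.7 t 30.175
set True [0.5655 0.1907 0.0688] dz 0.0005 [0.2 0.  4.5]
t 34.1167
37.1583
blue [ 0.6359 -0.0385  0.0655] 0.28
black [0.6127 0.038  0.0859] 0.28
silver [0.5898 0.1139 0.1072] 0.37
yellow [0.565  0.1907 0.1259] 0.25
```

View pics/b2.png

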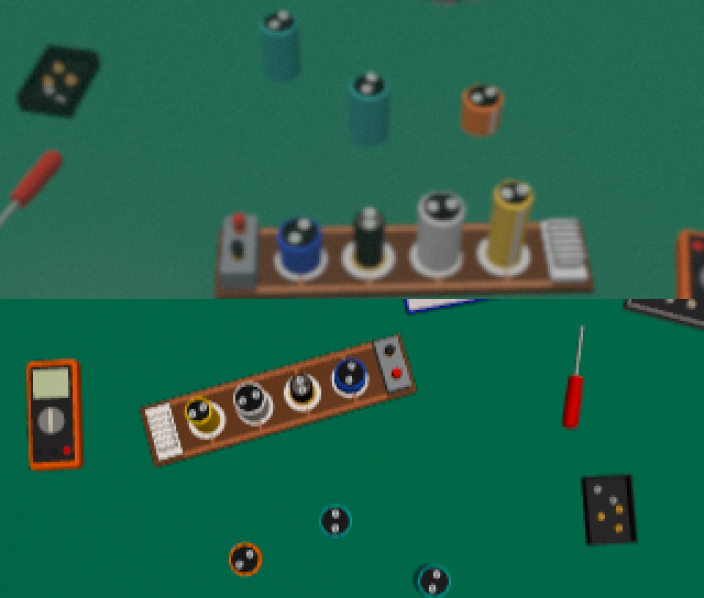

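View pics/tops2.png

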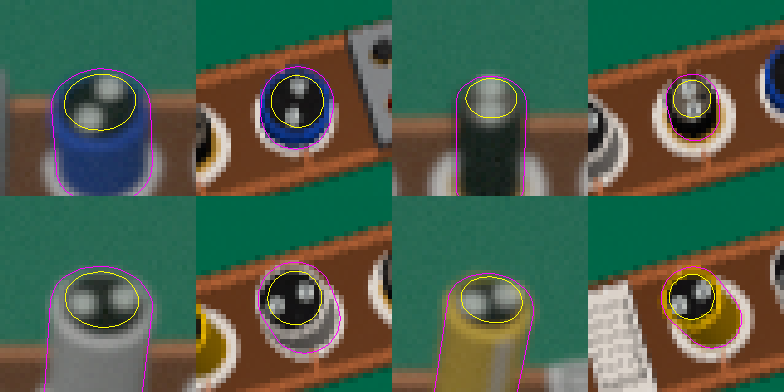

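All four cans stand upright in order from the terminal box: blue, black, silver, yellow. Each is within about 1 mm of its disc centre, and the bystanders look unmoved.

```bash
python3 -c "
from station import r
print(r.job_done())"
```

```text
the job is handed in; nothing more can be done
None
```

The job is handed in: blue, black, silver and yellow stand upright on the discs in that order from the terminal box, each within about 1 mm of its disc centre, at 37 s of the 99 s allowed.

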